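Fit the matching keyed lock lever and swing it under its keeper

TASK

Three lock levers for the film winder lie on the bench; pick out the one whose pair of keyways matches the two keys of the upright test shaft, and leave the other two levers and everything else where they lie. Put it on the shaft with its keys engaged and fully home on the shoulder, then turn it, shaft and all, anticlockwise until its arm lies under the keeper's roof against the stop wall, without pressing against the roof. Let go of it there.

Things in the scene. Friction and masses are not known exactly. Their poses are not given: they have to be found in the camera images.
- stand: Grey test stand fixed to the bench: a plate 14 mm thick (its x -73 to +163, y -50 to +50 mm) with the upright keyed shaft at its origin and the keeper (stop wall and roof) ahead on +x. Origin: on the shaft axis at the bench surface; x points from the shaft to the keeper, z up; an arm resting against the stop wall points along x.
- stop (a point): Middle of the stop wall's face, which looks to the stand's -y and spans its x 95 to 140 mm at y = +11 mm. The keeper is open to -y and at both ends: an arm enters from -y, turning anticlockwise seen from above. Axes as the stand's.
- roof: The keeper's overhanging roof, a grey plate 8 mm thick on top of the stop wall; underside 44 mm above the bench (10 mm clear of a seated lever's arm). In the stand's frame it spans x 95 to 140, y -28 to +25 mm. Its origin and axes coincide with the stand's.
- shaft_foot (a point): Shoulder on which a lever's underside comes to rest: on the shaft axis, 20 mm above the bench, a collar of 27 mm radius; axes as the stand's (they do not turn with the shaft). The steel shaft, 29 mm in diameter, rises 42 mm from it, chamfered 4 mm at the top.
- key_tops (a point): On the shaft axis at the height of the keys' tops, 24 mm above the shoulder; axes as the stand's. Two keys 120 degrees apart, 9 mm wide, standing out to 21 mm from the axis, run from here down to the shoulder; the 18 mm of shaft above are plain, so a lever can be centred there first.
- shaft_top (a point): Top of the shaft. It turns stiffly (0.25 N m) about its axis and stays where left. Its turn is not reported (axes as the stand's): at the start the line midway between its two keys points 0.5 to 1.4 rad clockwise, seen from above, of the stand's x axis; see it or feel for it.
- lever_a: Aluminium lever lying flat, 0.35 kg (+-30%): upright eight-sided boss, 60 mm across flats (one faces x), 45 mm tall, bore 31.5 mm right through; flat arm 22 wide, 14 thick at the underside, reaching 133 mm from the axis. Origin: on the bore axis at the underside; x along the arm, z up. Two full-height keyways, 12 mm wide, out to 23 mm from the axis, 75 degrees apart, 37.5 degrees to either side of the arm.
- lever_b: Aluminium lever lying flat, 0.35 kg (+-30%): upright eight-sided boss, 60 mm across flats (one faces x), 45 mm tall, bore 31.5 mm right through; flat arm 22 wide, 14 thick at the underside, reaching 133 mm from the axis. Origin: on the bore axis at the underside; x along the arm, z up. Two full-height keyways, 12 mm wide, out to 23 mm from the axis, 120 degrees apart, 60 degrees to either side of the arm.
- lever_b_tip (a point): A point in the end of lever_b's arm, on its centre line, 122 mm from the bore axis, 7 mm above its underside; axes as the lever's.
- lever_c: Aluminium lever lying flat, 0.35 kg (+-30%): upright eight-sided boss, 60 mm across flats (one faces x), 45 mm tall, bore 31.5 mm right through; flat arm 22 wide, 14 thick at the underside, reaching 133 mm from the axis. Origin: on the bore axis at the underside; x along the arm, z up. Two full-height keyways, 12 mm wide, out to 23 mm from the axis, 180 degrees apart, 90 degrees to either side of the arm.
- tape_roll: Bystander: cardboard tape core, 100 mm across, 48 mm tall, lying flat; origin under its centre.
- grease_can: Bystander: upright can, 66 mm across, 100 mm tall; origin under its centre.
- screwdriver: Bystander: screwdriver lying along its x axis.
Things that resemble listed ones, but are neither listed nor needed, are in the scene too. Leave any green look-alike of the lever_b alone.

How it is judged:
By the outcome, as a careful person would: the job done as asked, in the order asked, and still so for the second after the job is handed in, with the robot touching nothing.
It also fails if it takes over 54 s, if anything falls off the work surface, if the arm or the gripper's body presses on something with over 40 N, if the wrist force passes 120 N, or if a joint passes its speed limit or range.

ROBOT

A 6-joint arm with a two-finger parallel gripper is mounted at the origin on the work surface. World frame = base frame: x ahead of the robot, y to its left, z up, the work surface at z = 0. Lengths are in m, angles in rad, forces in N, time in s.
With the tool pointing down it reaches from about 0.35 to 0.975 m from the base axis. Payload 4.9 kg.
Tool frame: the origin (TCP) lies at the very end of the fingers, on their centre line; the grasp point (between the pads) lies 19 mm behind it; z points along the fingers, x is the direction in which the jaws open and shut, and the axes are right-handed (so a half turn about z gives the same grasp; the last joint's range is limited). The gripper opens to 85 mm and grips with 20 to 120 N. Pads are 22 mm wide; open, the fingers measure 114 mm over their backs; the gripper's body (76 mm by 85 mm) begins 54 mm behind the grasp point. The pads swing forward as they close: fully open they stand 13 mm farther back than shut.
Start: joints at [1.025, 0.053, 1.613, -0, 1.476, -0.119], TCP at [0.259, 0.569, 0.231] pointing down, gripper open.
Joint ranges: [-3.01, 3.01], [-1.01, 2.22], [0.06, 2.58], [-1.02, 4.17], [0.09, 2.62], [-3.14, 3.14]. Speed limits (rad/s): [2.57, 2.57, 3.14, 3.14, 3.14, 3.14].

INTERFACE

Orientations are given as a rotation vector (axis times angle).
In Python, from station import ctrl, get_image, calibration, job gives the robot as it stands.
- The arm moves only by the tool jog_arm, never from a script. Its argument "deltas" is a list of rows, each a list of 3 entries, a list of its own where there are three numbers: the turn, a rotation vector about the tool's x, y, z in degrees, then the shift along the tool's x, y, z in m, then the finger opening in m, from 0 to 0.0854. In form: [[[ax, ay, az], [tx, ty, tz], gripper], ...]. A call has 1 to 12 rows; each row is the pose to reach, as a shift and turn from the pose commanded when the call began, along the tool's axes at that moment; what a row does not reach only later rows make up. A row lasts 1/12 s, in which the tool goes at most 41.7 mm and 7.16 degrees, less where a joint would pass 70% of its speed; a pose out of reach is approached as far as the arm can. A call with a gripper value outside its range is refused whole. The fingers move at their own pace and stop on an object; "squeeze" is the grip in N (left out, the last holds). Time passes only in rows, so rows that repeat a pose let the fingers close. It gives the time, the measured TCP pose, the force and the opening at its end, in the units of the state.
- ctrl.get_obs(): the state, without advancing time (a new reading comes with each control period).
- get_image(name): name is "scene" or "top"; returns the picture (420x560x3 uint8, red, green, blue); there is no depth.
- calibration(name): a dict with "mtx" (3x3 intrinsics, pixels), "k1" (the pictures are not rectified: a ray, as slopes to the right and down, at radius r is drawn at 1 + k1 r^2 times it, then the intrinsics apply), "origin" and "rotation" of the camera in the world. Camera axes: x right, y up, looking along -z (the intrinsics and any distortion apply to the point x, -y, -z); pixel columns grow to the right and rows downward; lengths in m; the calibration is good to about 2 mm. A picture is of the moment at which its call begins. calibration takes no time and is no camera call.
- job.finish_job(): hands the job in, once; it reports no verdict.
The state is a dict: "t": time; "q": joint angles; "dq": joint speeds; "effort": joint torques, N m; "tool_pos": TCP position; "tool_rot": TCP orientation; "contact_force": force on the tool from outside, world axes, zero at the start; "wrist_torque": the same for the moment, N m; "opening": finger opening in m.
Only numpy, scipy, OpenCV 4.12 (cv2) and the standard library are available. Lean on these libraries where they do the work, as an engineer would, in place of code of your own. Each camera call takes 0.05 s, during which the arm holds its last target.

## Working session

There is one attempt and no reset: what is moved stays moved. The work goes in short steps, Python scripts to look and compute and a tool call to move; the robot and the scene stay as the last step left them, time stands still between calls to the robot, and variables do not carry over. Pictures are saved under pics/ and viewed, and the job is handed in when it is done.

Besides the shell and the picture viewer there is one more tool, called after "Emit:" as name([rows], argument=value, ...), one row to a line, values as JSON. jog_arm: Moves the arm, as the interface text tells. Its arguments: {"type":"object","properties":{"deltas":{"type":"array","items":{"type":"array"}},"squeeze":{"type":"number"}},"required":["deltas"]}

```bash
mkdir -p pics; ls; python3 - <<'E'
from station import ctrl, get_image, calibration, job
import cv2
print(ctrl.get_obs())
for n in ("scene","top"):
    cv2.imwrite(f"pics/{n}0.png", get_image(n)[:,:,::-1]); print(n,calibration(n))
E
```

```text
pics
{'t': 0.0, 'q': array([ 1.02503300e+00,  5.33396368e-02,  1.61426341e+00, -8.01636913e-07,
        1.47598554e+00, -1.18999022e-01]), 'dq': array([-1.23575168e-03, -4.07846871e-05, -1.91892141e-04,  3.87485089e-04,
       -8.70369770e-04,  7.54049488e-04]), 'effort': array([ 9.44128733e-04, -3.93686306e+01, -3.70179141e+01,  1.20095306e-04,
        7.04934428e-03, -1.90685569e-05]), 'tool_pos': array([0.25838728, 0.56842254, 0.23009196]), 'tool_rot': array([ 2.64075055,  1.70015893, -0.00281763]), 'contact_force': array([0.44717657, 0.26074206, 0.06896984]), 'wrist_torque': array([0.03178231, 0.07024701, 0.04046016]), 'opening': 0.08542283341024796}
scene {'mtx': array([[507.42038638,   0.        , 284.84418098],
       [  0.        , 507.42038638, 215.63680697],
       [  0.        ,   0.        ,   1.        ]]), 'k1': -0.11554414783382548, 'origin': array([ 1.25776289, -0.47043592,  1.41853778]), 'rotation': array([0.48935578, 0.30144403, 1.04656752])}
top {'mtx': array([[500.68917346,   0.        , 274.9673035 ],
       [  0.        , 500.68917346, 213.61240509],
       [  0.        ,   0.        ,   1.        ]]), 'k1': -0.032935953500018156, 'origin': array([ 0.38597031, -0.08894154,  1.8340433 ]), 'rotation': array([ 0.0487833 , -0.03975904, -1.60006595])}
```

View pics/scene0.png

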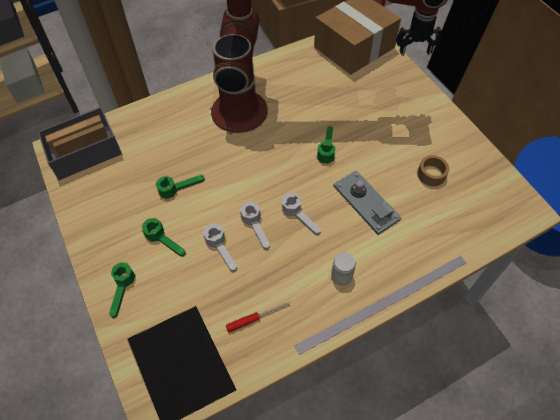

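View pics/top0.png

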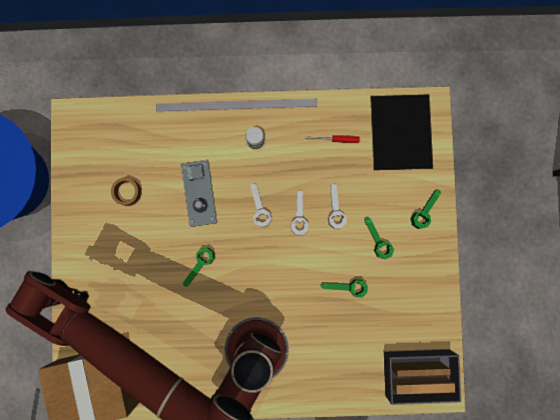

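```bash
cat > h.py <<'E'
import numpy as np, cv2
from scipy.spatial.transform import Rotation as R
from station import ctrl, get_image, calibration, job
C={n:calibration(n) for n in("scene","top")}
def proj(n,P):
    c=C[n]; p=(np.atleast_2d(P)-c['origin'])@R.from_rotvec(c['rotation']).as_matrix()
    u=p[:,0]/-p[:,2]; v=-p[:,1]/-p[:,2]; s=1+c['k1']*(u*u+v*v); m=c['mtx']
    return np.c_[m[0,0]*u*s+m[0,2], m[1,1]*v*s+m[1,2]]
def ray(n,px):
    c=C[n]; m=c['mtx']; px=np.atleast_2d(px).astype(float)
    d=np.c_[(px[:,0]-m[0,2])/m[0,0],(px[:,1]-m[1,2])/m[1,1]]; u=d.copy()
    for _ in range(20): u=d/(1+c['k1']*(u**2).sum(1,keepdims=True))
    w=np.c_[u[:,0],-u[:,1],-np.ones(len(u))]@R.from_rotvec(c['rotation']).as_matrix().T
    return c['origin'],w
def onz(n,px,z):
    o,w=ray(n,px); return o+w*((z-o[2])/w[:,2])[:,None]
def rect(n,x0,x1,y0,y1,z,res=0.0005,img=None):
    # world-plane view: columns = x increasing, rows = y decreasing
    xs=np.arange(x0,x1,res); ys=np.arange(y1,y0,-res)
    X,Y=np.meshgrid(xs,ys); p=proj(n,np.c_[X.ravel(),Y.ravel(),np.full(X.size,z)]).astype(np.float32)
    if img is None: img=get_image(n)[:,:,::-1]
    return cv2.remap(img,p[:,0].reshape(X.shape),p[:,1].reshape(X.shape),cv2.INTER_CUBIC)
E
python3 - <<'E'
from h import *
t=cv2.imread('pics/top0.png');s=cv2.imread('pics/scene0.png')
f=lambda a,k:cv2.resize(a,None,fx=k,fy=k,interpolation=cv2.INTER_CUBIC)
cv2.imwrite('pics/c1.png',f(t[175:240,240:355],6.9))
cv2.imwrite('pics/c2.png',f(s[185:275,195:325],6))
cv2.imwrite('pics/c3.png',np.hstack([f(t[155:230,175:225],7.9),f(s[165:235,330:405],5)[:350]] if 0 else [f(t[155:230,175:225],7.9),cv2.resize(s[165:235,330:400],(592,592),interpolation=cv2.INTER_CUBIC)])[:, :800])
print(onz('top',[[199,204],[262,217],[299,226],[337,219]],0.045))
print(onz('scene',[[359,186],[291,203],[250,212],[214,234]],0.045))
E
```

```text
[[ 0.52934712  0.1913244   0.045     ]
 [ 0.47590496 -0.03345179  0.045     ]
 [ 0.43977081 -0.16471542  0.045     ]
 [ 0.46073118 -0.30133074  0.045     ]]
[[ 0.53073327  0.18649905  0.045     ]
 [ 0.48211029 -0.04223907  0.045     ]
 [ 0.44949588 -0.17340227  0.045     ]
 [ 0.46807741 -0.30776854  0.045     ]]
```

View pics/c1.png

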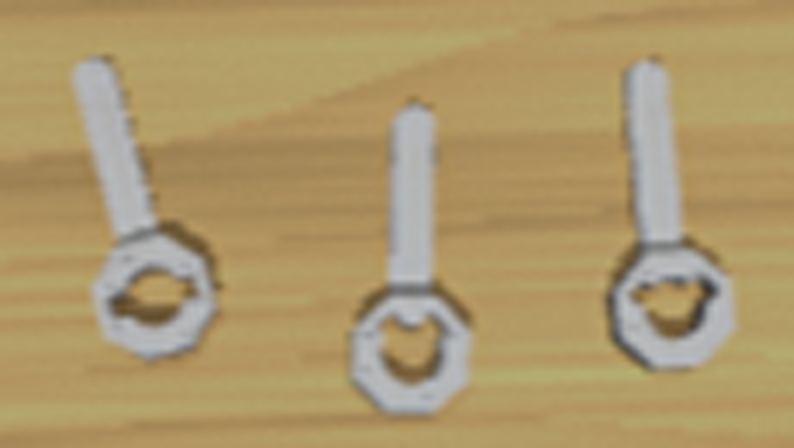

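View pics/c2.png

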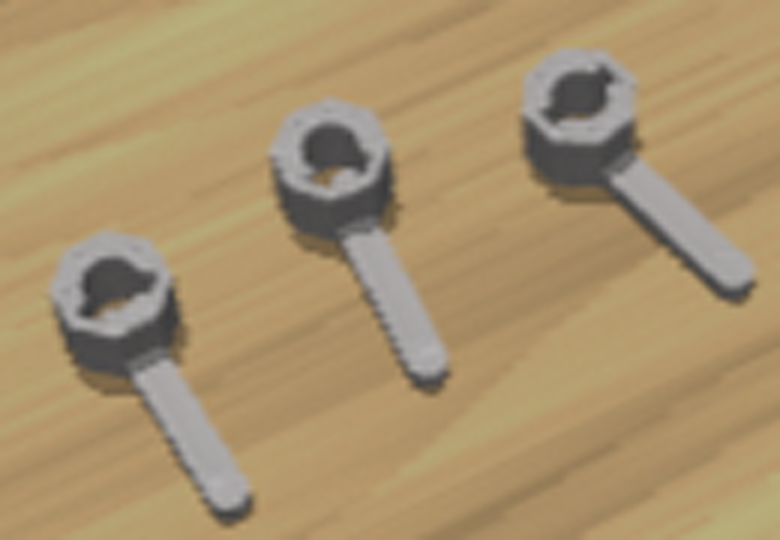

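View pics/c3.png

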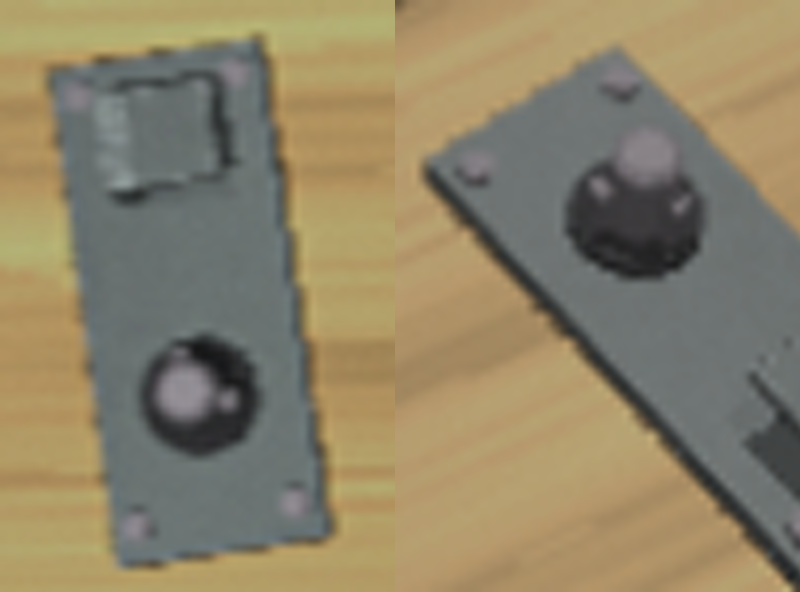

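```bash
python3 - <<'E'
from h import *
t=cv2.imread('pics/top0.png');s=cv2.imread('pics/scene0.png')
def v(x0,x1,y0,y1,z):
    return np.hstack([rect(n,x0,x1,y0,y1,z,.0005,i) for n,i in(('top',t),('scene',s))])
a=v(.40,.64,-.36,-.24,.045)  # lever b
b=v(.40,.64,-.36,-.24,.014)
cv2.imwrite('pics/r1.png',np.vstack([a,b])[:, :960] if 0 else cv2.resize(np.vstack([a,b]),None,fx=.83,fy=.83))
L=[v(.43,.72,.10,.28,z) for z in(.014,.062)]
cv2.imwrite('pics/r2.png',cv2.resize(np.vstack(L),None,fx=.68,fy=.68))
E
```

```text
(no output)
```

View pics/r1.png

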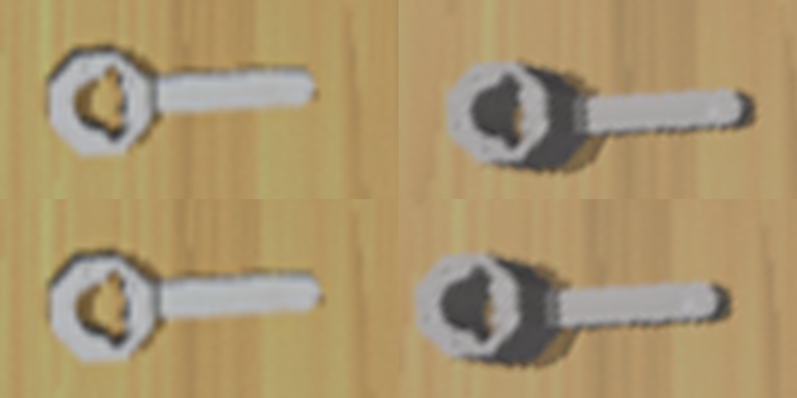

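View pics/r2.png

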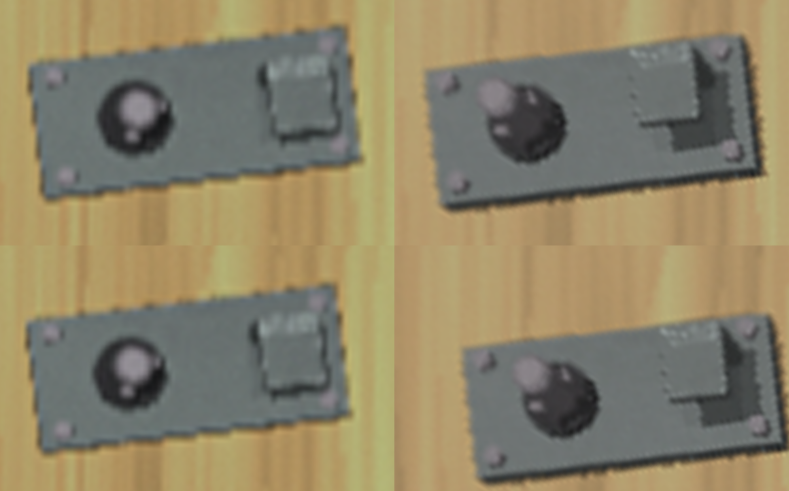

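```bash
cat > m.py <<'E'
from h import *
def bigrect(n,img,x0,x1,y0,y1,z,lo,hi,res=.0005):
    r=rect(n,x0,x1,y0,y1,z,res,img); h=cv2.cvtColor(r,cv2.COLOR_BGR2HSV)
    m=((h[:,:,1]<80)&(h[:,:,2]>lo)&(h[:,:,2]<hi)).astype(np.uint8)*255
    m=cv2.morphologyEx(m,cv2.MORPH_OPEN,np.ones((7,7)))
    cs,_=cv2.findContours(m,cv2.RETR_EXTERNAL,cv2.CHAIN_APPROX_NONE)
    c=max(cs,key=cv2.contourArea)
    return r,m,c,lambda p:np.array([x0+p[0]*res,y1-p[1]*res])
if __name__=='__main__':
    t=cv2.imread('pics/top0.png');s=cv2.imread('pics/scene0.png')
    o=[]
    for n,i in(('top',t),('scene',s)):
        r,m,c,w=bigrect(n,i,.43,.72,.10,.28,.014,70,255)
        c=cv2.convexHull(c); (cx,cy),(a,b),th=cv2.minAreaRect(c)
        print(n,'stand centre',w((cx,cy)),a*.5,b*.5,th, [w(q).round(4).tolist() for q in cv2.boxPoints(((cx,cy),(a,b),th))])
        o.append(np.vstack([r,cv2.cvtColor(m,cv2.COLOR_GRAY2BGR)]))
    cv2.imwrite('pics/m1.png',cv2.resize(np.hstack(o),None,fx=.65,fy=.65))
    o=[]
    for n,i in(('top',t),('scene',s)):
        lo=110
        r,m,c,w=bigrect(n,i,.42,.52,-.36,-.24,.045,lo,255)
        cv2.imwrite
        m2=m.copy(); m2[:,170:]=0
        # hull of top-face boss part
        cs,_=cv2.findContours(m2,cv2.RETR_EXTERNAL,cv2.CHAIN_APPROX_NONE); c=max(cs,key=cv2.contourArea)
        (cx,cy),rr=cv2.minEnclosingCircle(c); x,y,ww,hh=cv2.boundingRect(c)
        print(n,'boss',w((cx,cy)),rr*.5,'bbox',w((x+ww/2,y+hh/2)),ww*.5,hh*.5)
        o.append(np.vstack([r,cv2.cvtColor(m,cv2.COLOR_GRAY2BGR)]))
    cv2.imwrite('pics/m2.png',np.hstack(o))
E
python3 m.py
```

```text
top stand centre [0.57339024 0.19751003] 103.42862701416016 237.2305450439453 83.24642944335938 [[0.4494999945163727, 0.23489999771118164], [0.6851000189781189, 0.262800008058548], [0.6973000168800354, 0.16009999811649323], [0.4616999924182892, 0.13220000267028809]]
scene stand centre [0.57409897 0.19286193] 102.32562255859375 238.3890380859375 83.01438903808594 [[0.4496000111103058, 0.22910000383853912], [0.6862000226974487, 0.2581000030040741], [0.6985999941825867, 0.1565999984741211], [0.4620000123977661, 0.12759999930858612]]
top boss [ 0.46675 -0.29875] 40.7139892578125 bbox [ 0.4665 -0.303 ] 77.0 65.0
scene boss [ 0.45892195 -0.30730608] 33.74584197998047 bbox [ 0.45925 -0.30825] 63.5 65.5
```

View pics/m1.png

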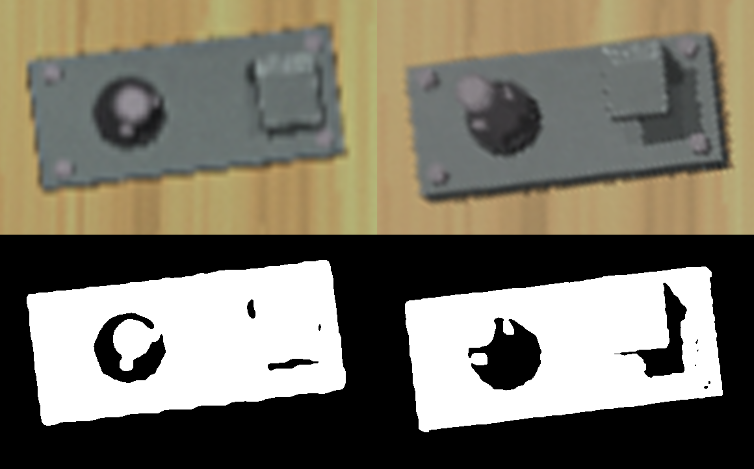

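View pics/m2.png

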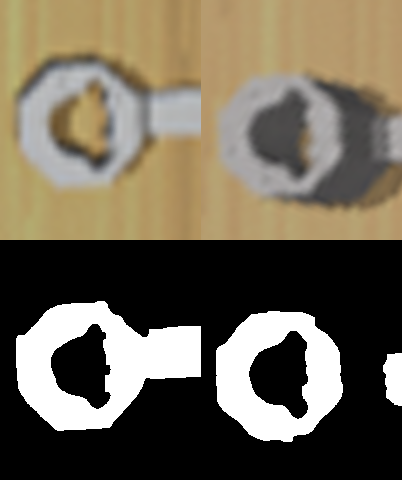

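```bash
python3 - <<'E'
from h import *
t=cv2.imread('pics/top0.png');s=cv2.imread('pics/scene0.png')
rows=[]
for n,i,(ax,ay) in(('top',t,(.5287,.1921)),('scene',s,(.5294,.1875))):
    o=[]
    for z,r in((.020,.027),(.044,.021),(.062,.0105)):
        a=rect(n,ax-.05,ax+.05,ay-.05,ay+.05,z,.00025,i)
        cv2.circle(a,(200,200),int(r/.00025),(0,255,255),1); cv2.drawMarker(a,(200,200),(0,0,255),0,10)
        o.append(a)
    rows.append(np.hstack(o))
cv2.imwrite('pics/k1.png',cv2.resize(np.vstack(rows),None,fx=.66,fy=.66))
E
```

```text
(no output)
```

View pics/k1.png

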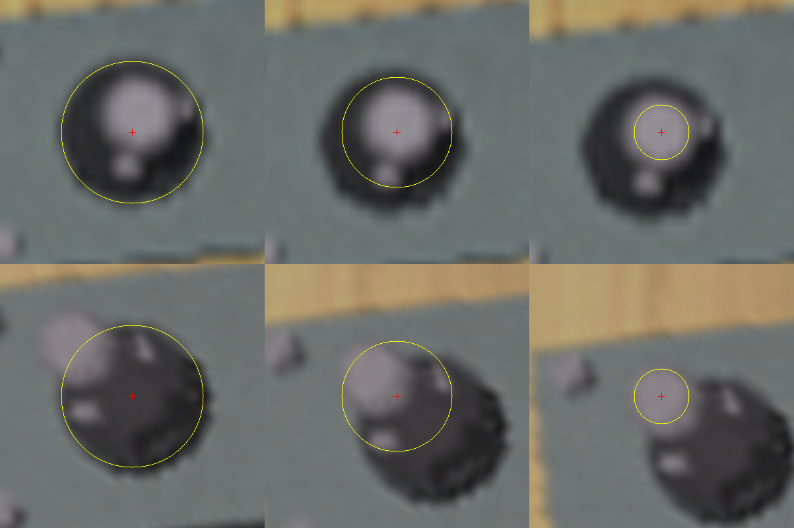

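```bash
python3 - <<'E'
from h import *
t=cv2.imread('pics/top0.png');s=cv2.imread('pics/scene0.png')
for n,i,(ax,ay) in(('top',t,(.5287,.1921)),('scene',s,(.5294,.1875))):
    a=rect(n,ax-.05,ax+.05,ay-.05,ay+.05,.044,.00025,i).astype(float).mean(2)
    for c in (-105,17):
        # radial-profile weighted angle
        th=np.radians(np.arange(c-30,c+31)); best=[]
        for r in(.0165,.018,.0195):
            p=np.array([[a[int(round(200-r*np.sin(x)/.00025)),int(round(200+r*np.cos(x)/.00025))]] for x in th]).ravel()
            k=np.argmax(p); w=np.clip(p-(p.max()+p.min())/2,0,None)
            best.append((r,round(np.degrees((w*th).sum()/w.sum()),1),int(p.max()),int(p.min())))
        print(n,c,best)
# lever yaw: arm top plane .014
for n,i in(('top',t),('scene',s)):
    r=rect(n,.50,.60,-.34,-.27,.014,.0005,i); h=cv2.cvtColor(r,cv2.COLOR_BGR2HSV)
    m=((h[:,:,1]<60)&(h[:,:,2]>110)).astype(np.uint8)
    pts=[]
    for c in range(m.shape[1]):
        y=np.flatnonzero(m[:,c])
        if 20<len(y)<60: pts.append((.5+c*.0005,-.27-y.mean()*.0005,len(y)*.5))
    pts=np.array(pts); k=(pts[:,0]>.505)&(pts[:,0]<.575)
    f=np.polyfit(pts[k,0],pts[k,1],1); print(n,'yaw',np.degrees(np.arctan(f[0])),'y@.46',np.polyval(f,.46),'tip',pts[:,0].max(),pts[k,2].mean())
o=ctrl.get_obs(); print(R.from_rotvec(o['tool_rot']).as_matrix().round(3), )
E
```

```text
top -105 [(0.0165, np.float64(-104.3), 121, 28), (0.018, np.float64(-103.6), 118, 26), (0.0195, np.float64(-103.9), 104, 27)]
top 17 [(0.0165, np.float64(24.3), 92, 29), (0.018, np.float64(18.7), 102, 25), (0.0195, np.float64(18.3), 105, 22)]
scene -105 [(0.0165, np.float64(-106.6), 118, 59), (0.018, np.float64(-107.2), 124, 58), (0.0195, np.float64(-108.6), 119, 57)]
scene 17 [(0.0165, np.float64(19.4), 105, 54), (0.018, np.float64(20.1), 117, 54), (0.0195, np.float64(19.5), 105, 54)]
top yaw 3.258493780565193 y@.46 -0.3023280084007329 tip 0.591 24.10431654676259
scene yaw 3.250379644959517 y@.46 -0.3081415356409068 tip 0.591 23.93884892086331
[[ 0.414  0.91  -0.001]
 [ 0.91  -0.414 -0.002]
 [-0.002 -0.    -1.   ]]
```

```bash
cat > go.py <<'E'
import sys
from h import *
def go(x,y,z,yaw=None,cmd=None):
    o=ctrl.get_obs(); Rm=R.from_rotvec(o['tool_rot']).as_matrix(); d=np.array([x,y,z])-o['tool_pos']
    cur=np.degrees(np.arctan2(Rm[1,0],Rm[0,0]))
    print('t',round(o['t'],2),'pos',o['tool_pos'].round(4),'yaw',round(cur,2),'tilt',Rm[:2,2].round(4),'q',o['q'].round(2),'F',o['contact_force'].round(1),'op',round(o['opening'],4))
    print('shift tool',(Rm.T@d).round(4), 'az', None if yaw is None else round(cur-yaw,2))
if __name__=='__main__': go(*map(float,sys.argv[1:]))
E
python3 go.py .46 .13 .231 93.25
```

```text
t 0.1 pos [0.2584 0.5685 0.2302] yaw 65.55 tilt [-0.001  -0.0016] q [ 1.03  0.05  1.61  0.    1.48 -0.12] F [-0.2  0.1 -0. ] op 0.0852
shift tool [-3.157e-01  3.650e-01 -3.000e-04] az -27.7
```

Emit:
jog_arm([
  [[0,0,-27.7],[-0.316,0.365,0],0.085],
  [[0,0,-27.7],[-0.316,0.365,0],0.085],
  [[0,0,-27.7],[-0.316,0.365,0],0.085],
  [[0,0,-27.7],[-0.316,0.365,0],0.085],
  [[0,0,-27.7],[-0.316,0.365,0],0.085],
  [[0,0,-27.7],[-0.316,0.365,0],0.085],
  [[0,0,-27.7],[-0.316,0.365,0],0.085],
  [[0,0,-27.7],[-0.316,0.365,0],0.085],
  [[0,0,-27.7],[-0.316,0.365,0],0.085],
  [[0,0,-27.7],[-0.316,0.365,0],0.085],
  [[0,0,-27.7],[-0.316,0.365,0],0.085],
  [[0,0,-27.7],[-0.316,0.365,0],0.085],
])

```text
t: 1.1
tool_pos: [0.4607, 0.1271, 0.231]
tool_rot: [2.16, 2.281, -0.001]
contact_force: [-0.1, -0.5, 0.3]
opening: 0.085
```

```bash
python3 go.py .459 -.305 .12 93.25
```

```text
t 1.1 pos [0.4607 0.1271 0.231 ] yaw 93.13 tilt [ 0.     -0.0008] q [ 0.11 -0.31  1.94 -0.    1.51 -1.51] F [-0.1 -0.5  0.3] op 0.085
shift tool [-0.4313 -0.0253  0.1114] az -0.12
```

Emit:
jog_arm([
  [[0,0,0],[-0.432,-0.024,0],0.085],
  [[0,0,0],[-0.432,-0.024,0],0.085],
  [[0,0,0],[-0.432,-0.024,0],0.085],
  [[0,0,0],[-0.432,-0.024,0],0.085],
  [[0,0,0],[-0.432,-0.024,0.02],0.085],
  [[0,0,0],[-0.432,-0.024,0.05],0.085],
  [[0,0,0],[-0.432,-0.024,0.11],0.085],
  [[0,0,0],[-0.432,-0.024,0.11],0.085],
  [[0,0,0],[-0.432,-0.024,0.11],0.085],
  [[0,0,0],[-0.432,-0.024,0.11],0.085],
  [[0,0,0],[-0.432,-0.024,0.11],0.085],
  [[0,0,0],[-0.432,-0.024,0.11],0.085],
])

```text
t: 2.1
tool_pos: [0.4576, -0.3058, 0.1158]
tool_rot: [-2.158, -2.273, 0.003]
contact_force: [-1.2, 0.7, 0.5]
opening: 0.0853
```

```bash
python3 - <<'E'
from h import *
f=lambda a,k:cv2.resize(a,None,fx=k,fy=k,interpolation=cv2.INTER_CUBIC)
t=get_image('top')[:,:,::-1]; s=get_image('scene')[:,:,::-1]
cv2.imwrite('pics/top1.png',t);cv2.imwrite('pics/scene1.png',s)
o=ctrl.get_obs(); p=o['tool_pos'];print(p,o['t'])
print(proj('top',p),proj('scene',p))
x,y=proj('scene',p)[0].astype(int);cv2.imwrite('pics/c4.png',f(s[max(0,y-60):y+50,x-60:x+70],5))
x,y=proj('top',p)[0].astype(int);cv2.imwrite('pics/c5.png',f(t[y-40:y+60,x-60:x+60],5))
E
python3 go.py .459 -.305 .025 93.25
```

```text
[ 0.45944541 -0.30277364  0.11930726] 2.2
[[339.97285681 218.38035376]] [[211.19613167 218.95855682]]
t 2.2 pos [ 0.4594 -0.3028  0.1193] yaw 93.1 tilt [-0.0029  0.003 ] q [-0.72 -0.03  1.89  0.    1.29 -2.34] F [-0.7  1.  -0.5] op 0.0849
shift tool [-0.0025 -0.0003  0.0943] az -0.15
```

View pics/c4.png

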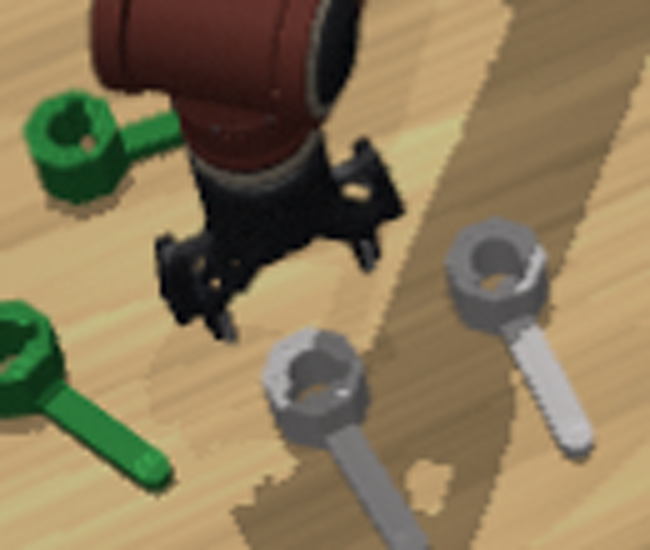

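View pics/c5.png

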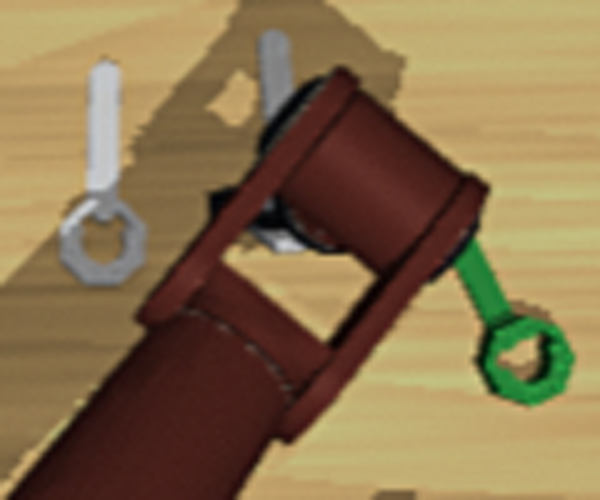

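Emit:
jog_arm([
  [[0,0,0],[0,0,0.04],0.085],
  [[0,0,0],[0,0,0.075],0.085],
  [[0,0,0],[0,0,0.1],0.085],
  [[0,0,0],[0,0,0.109],0.085],
  [[0,0,0],[0,0,0.109],0.085],
  [[0,0,0],[0,0,0.109],0.085],
  [[0,0,0],[0,0,0.109],0.085],
  [[0,0,0],[0,0,0.109],0.085],
])

```text
t: 2.87
tool_pos: [0.4624, -0.3036, 0.0151]
tool_rot: [2.154, 2.28, 0.0]
contact_force: [0.5, -0.4, 0.1]
opening: 0.0849
```

```bash
python3 - <<'E'
from h import *
s=get_image('scene')[:,:,::-1]
cv2.imwrite('pics/c6.png',cv2.resize(s[165:275,150:280],None,fx=5,fy=5,interpolation=cv2.INTER_CUBIC))
E
python3 go.py .459 -.305 .01 93.25
```

```text
t 2.92 pos [ 0.4622 -0.3035  0.0148] yaw 93.26 tilt [ 0.0033 -0.0028] q [-0.72  0.12  1.93  0.    1.09 -2.34] F [ 0.  -0.5  1.3] op 0.0847
shift tool [-0.0013 -0.0033  0.0048] az 0.01
```

View pics/c6.png

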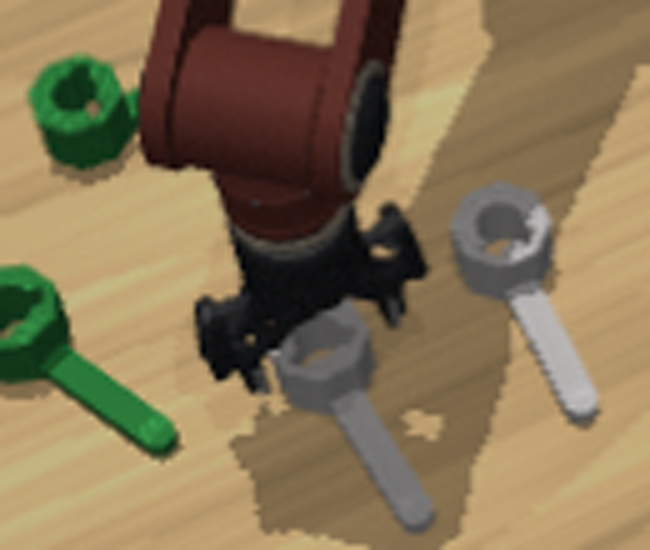

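Emit:
jog_arm([
  [[0,0,0],[-0.001,0,0.003],0.085],
  [[0,0,0],[-0.001,0,0.003],0.05],
  [[0,0,0],[-0.001,0,0.003],0.05],
  [[0,0,0],[-0.001,0,0.003],0.05],
  [[0,0,0],[-0.001,0,0.003],0.05],
  [[0,0,0],[-0.001,0,0.003],0.05],
  [[0,0,0],[-0.001,0,0.003],0.05],
  [[0,0,0],[-0.001,0,0.003],0.05],
  [[0,0,0],[-0.001,0,0.003],0.05],
  [[0,0,0],[-0.001,0,0.003],0.05],
], squeeze=60)

```text
t: 3.75
tool_pos: [0.4612, -0.3041, 0.01]
tool_rot: [2.157, 2.282, -0.0]
contact_force: [-0.5, -1.2, 4.9]
opening: 0.0588
```

```bash
python3 - <<'E'
from h import *
s=get_image('scene')[:,:,::-1]
cv2.imwrite('pics/c7.png',cv2.resize(s[165:275,150:280],None,fx=5,fy=5,interpolation=cv2.INTER_CUBIC))
E
python3 go.py .459 -.305 .01 93.25
```

```text
t 3.8 pos [ 0.4612 -0.3041  0.01  ] yaw 93.24 tilt [ 0.0009 -0.0012] q [-0.72  0.13  1.93 -0.    1.08 -2.34] F [ 0.6 -2.6  4.4] op 0.0589
shift tool [-0.0008 -0.0022  0.    ] az -0.01
```

View pics/c7.png

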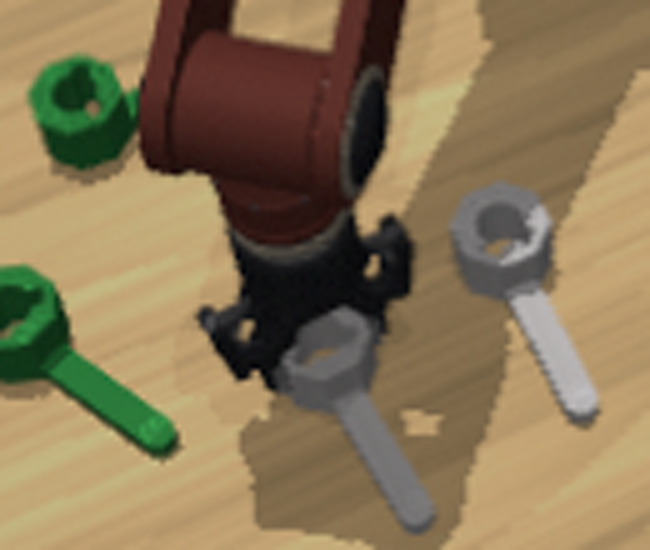

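```bash
python3 go.py .529 .19 .11 46.8;  python3 go.py .48 .0 .11 60; python3 - <<'E'
from h import *
print(onz('top',[255,137],.1))
E
```

```text
t 3.8 pos [ 0.4612 -0.3041  0.01  ] yaw 93.24 tilt [ 0.0009 -0.0012] q [-0.72  0.13  1.93 -0.    1.08 -2.34] F [ 0.6 -2.6  4.4] op 0.0589
shift tool [ 0.4893  0.0958 -0.1005] az 46.44
t 3.8 pos [ 0.4612 -0.3041  0.01  ] yaw 93.24 tilt [ 0.0009 -0.0012] q [-0.72  0.13  1.93 -0.    1.08 -2.34] F [ 0.6 -2.6  4.4] op 0.0589
shift tool [ 0.3024  0.0361 -0.1003] az 33.24
[[ 0.754305   -0.01849062  0.1       ]]
```

Emit:
jog_arm([
  [[0,0,0],[0,0,-0.02],0.05],
  [[0,0,0],[0,0,-0.05],0.05],
  [[0,0,0],[0,0,-0.085],0.05],
  [[0,0,3],[0.03,0,-0.1],0.05],
  [[0,0,8],[0.065,0.01,-0.1],0.05],
  [[0,0,13],[0.1,0.015,-0.1],0.05],
  [[0,0,18],[0.14,0.02,-0.1],0.05],
  [[0,0,23],[0.18,0.025,-0.1],0.05],
  [[0,0,28],[0.22,0.03,-0.1],0.05],
  [[0,0,33],[0.26,0.035,-0.1],0.05],
  [[0,0,38],[0.29,0.045,-0.1],0.05],
  [[0,0,38],[0.29,0.045,-0.1],0.05],
])

```text
t: 4.8
tool_pos: [0.4876, -0.0059, 0.107]
tool_rot: [-2.777, -1.458, 0.002]
contact_force: [-0.0, -0.5, -4.4]
opening: 0.0589
```

```bash
python3 go.py .529 .19 .11 46.8
```

```text
t 4.8 pos [ 0.4876 -0.0059  0.107 ] yaw 55.4 tilt [-0.0037  0.0039] q [-0.17 -0.17  2.04  0.    1.27 -1.13] F [-0.  -0.5 -4.4] op 0.0589
shift tool [ 0.1848 -0.0772 -0.0024] az 8.6
```

Held (4.4 N extra weight on the wrist fits 0.35 kg plus). On to a spot above the shaft.

Emit:
jog_arm([
  [[0,0,4],[0.03,-0.012,0],0.05],
  [[0,0,8],[0.065,-0.027,0],0.05],
  [[0,0,8.6],[0.1,-0.042,0],0.05],
  [[0,0,8.6],[0.135,-0.056,0],0.05],
  [[0,0,8.6],[0.165,-0.07,0],0.05],
  [[0,0,8.6],[0.185,-0.077,0],0.05],
  [[0,0,8.6],[0.185,-0.077,0],0.05],
  [[0,0,8.6],[0.185,-0.077,0],0.05],
  [[0,0,8.6],[0.185,-0.077,0],0.05],
])

```text
t: 5.55
tool_pos: [0.53, 0.1837, 0.1075]
tool_rot: [-2.884, -1.244, 0.006]
contact_force: [-0.1, 0.2, -3.8]
opening: 0.0592
```

```bash
python3 - <<'E'
from h import *
f=lambda a,k:cv2.resize(a,None,fx=k,fy=k,interpolation=cv2.INTER_CUBIC)
t=get_image('top')[:,:,::-1]; s=get_image('scene')[:,:,::-1]
cv2.imwrite('pics/top2.png',t);cv2.imwrite('pics/scene2.png',s)
cv2.imwrite('pics/c8.png',np.hstack([f(t[140:240,150:270],4)[:400,:400],f(s[130:230,310:410],4)]))
E
python3 go.py .529 .19 .11 46.8
```

```text
t 5.65 pos [0.5306 0.1833 0.1083] yaw 46.58 tilt [-0.002  -0.0006] q [ 0.2   0.01  1.87 -0.    1.26 -0.61] F [-0.1 -0.5 -3.5] op 0.0587
shift tool [ 0.0038 -0.0058 -0.0017] az -0.22
```

View pics/c8.png

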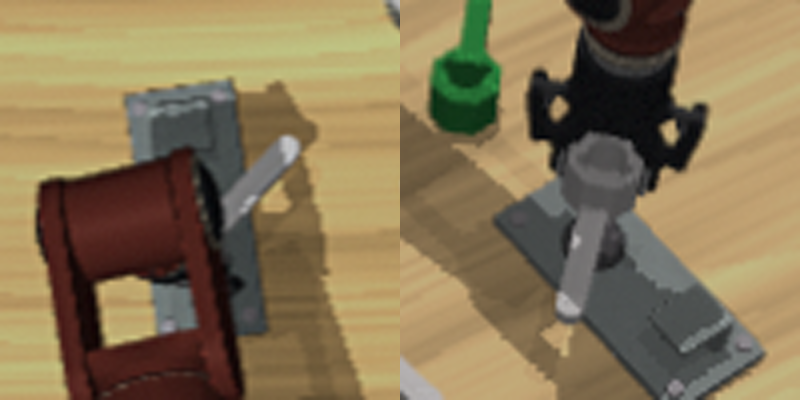

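```bash
cat > arm.py <<'E'
from h import *
def meas(imgs,zb,th,ax,ay,pref):
    """zb underside height, th expected yaw deg, (ax,ay) expected axis"""
    out=[]
    for n,img in imgs.items():
        c,s_=np.cos(np.radians(th)),np.sin(np.radians(th))
        res=.0005; u=np.arange(-.06,.16,res); v=np.arange(.05,-.05,-res); U,V=np.meshgrid(u,v)
        ims=[]
        for z in (zb+.014,zb+.045):
            P=np.c_[(ax+U*c-V*s_).ravel(),(ay+U*s_+V*c).ravel(),np.full(U.size,z)]
            p=proj(n,P).astype(np.float32)
            ims.append(cv2.remap(img,p[:,0].reshape(U.shape),p[:,1].reshape(U.shape),cv2.INTER_CUBIC))
            cv2.drawMarker(ims[-1],(120,100),(0,0,255),0,12,1); 
        a=ims[0]; cv2.rectangle(a,(120,78),(386,122),(0,255,255),1)
        cv2.polylines(ims[1],[np.array([[120+60/np.cos(np.pi/8)*np.cos(k),100+60/np.cos(np.pi/8)*np.sin(k)] for k in np.pi/8+np.arange(8)*np.pi/4],int)],True,(0,255,255),1)
        out.append(np.hstack(ims)[:, :800])
    cv2.imwrite(pref,cv2.resize(np.vstack(out),None,fx=.9,fy=.9))
E
python3 - <<'E'
from arm import *
meas({'top':cv2.imread('pics/top2.png')},.0983,-43.4,.5306,.1833+.0024,'pics/a1.png')
meas({'scene':cv2.imread('pics/scene2.png')},.0983,-43.4,.5306,.1833-.0024,'pics/a2.png')
E
```

```text
(no output)
```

View pics/a1.png

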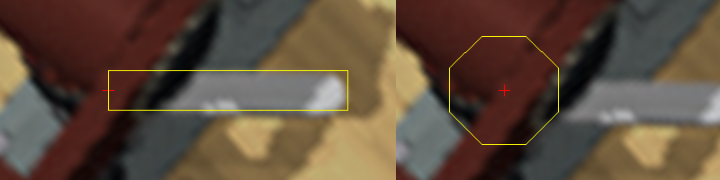

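View pics/a2.png

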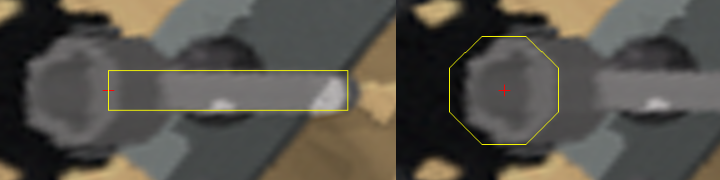

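```bash
python3 go.py .530 .190 .08 46.8
```

```text
t 5.65 pos [0.5306 0.1833 0.1083] yaw 46.58 tilt [-0.002  -0.0006] q [ 0.2   0.01  1.87 -0.    1.26 -0.61] F [-0.1 -0.5 -3.5] op 0.0587
shift tool [ 0.0045 -0.005   0.0283] az -0.22
```

Emit:
jog_arm([
  [[0,0,-0.2],[0.0045,-0.005,0.01],0.05],
  [[0,0,-0.2],[0.0045,-0.005,0.02],0.05],
  [[0,0,-0.2],[0.0045,-0.005,0.028],0.05],
  [[0,0,-0.2],[0.0045,-0.005,0.028],0.05],
  [[0,0,-0.2],[0.0045,-0.005,0.028],0.05],
  [[0,0,-0.2],[0.0045,-0.005,0.028],0.05],
  [[0,0,-0.2],[0.0045,-0.005,0.028],0.05],
])

```text
t: 6.23
tool_pos: [0.5313, 0.1912, 0.0818]
tool_rot: [2.883, 1.249, 0.001]
contact_force: [-0.0, 0.8, -2.3]
opening: 0.0596
```

```bash
python3 go.py .530 .190 .062 46.8
```

```text
t 6.23 pos [0.5313 0.1912 0.0818] yaw 46.84 tilt [0.0009 0.0002] q [ 0.21  0.05  1.88 -0.    1.21 -0.6 ] F [-0.   0.8 -2.3] op 0.0596
shift tool [-0.0018 -0.0002  0.0198] az 0.04
```

Emit:
jog_arm([
  [[0,0,0],[-0.0018,0,0.004],0.05],
  [[0,0,0],[-0.0018,0,0.008],0.05],
  [[0,0,0],[-0.0018,0,0.011],0.05],
  [[0,0,0],[-0.0018,0,0.014],0.05],
  [[0,0,0],[-0.0018,0,0.017],0.05],
  [[0,0,0],[-0.0018,0,0.02],0.05],
  [[0,0,0],[-0.0018,0,0.02],0.05],
  [[0,0,0],[-0.0018,0,0.02],0.05],
])

```text
t: 6.9
tool_pos: [0.5294, 0.1898, 0.061]
tool_rot: [-2.883, -1.249, 0.001]
contact_force: [-0.0, -0.2, -3.6]
opening: 0.0591
```

```bash
python3 go.py .530 .190 .062 46.8
```

```text
t 6.9 pos [0.5294 0.1898 0.061 ] yaw 46.85 tilt [-0.0006 -0.0001] q [ 0.21  0.07  1.89 -0.    1.18 -0.61] F [-0.  -0.2 -3.6] op 0.0591
shift tool [ 0.0005  0.0003 -0.001 ] az 0.05
```

Emit:
jog_arm([
  [[0,0,0],[0,0,0.003],0.05],
  [[0,0,0],[0,0,0.006],0.05],
  [[0,0,0],[0,0,0.009],0.05],
  [[0,0,0],[0,0,0.011],0.05],
  [[0,0,0],[0,0,0.013],0.05],
  [[0,0,0],[0,0,0.015],0.05],
  [[0,0,0],[0,0,0.015],0.05],
])

```text
t: 7.48
tool_pos: [0.5293, 0.1898, 0.0457]
tool_rot: [-2.883, -1.249, 0.001]
contact_force: [-0.4, -0.2, -2.9]
opening: 0.0592
```

```bash
python3 go.py .530 .190 .03 46.8
```

```text
t 7.48 pos [0.5293 0.1898 0.0457] yaw 46.85 tilt [-0.0009 -0.0002] q [ 0.21  0.1   1.9  -0.    1.15 -0.61] F [-0.4 -0.2 -2.9] op 0.0592
shift tool [0.0007 0.0004 0.0157] az 0.05
```

Emit:
jog_arm([
  [[0,0,0],[0,0,0.004],0.05],
  [[0,0,0],[0,0,0.008],0.05],
  [[0,0,0],[0,0,0.011],0.05],
  [[0,0,0],[0,0,0.013],0.05],
  [[0,0,0],[0,0,0.015],0.05],
  [[0,0,0],[0,0,0.016],0.05],
  [[0,0,0],[0,0,0.017],0.05],
  [[0,0,0],[0,0,0.017],0.05],
])

```text
t: 8.15
tool_pos: [0.5298, 0.1899, 0.03]
tool_rot: [2.883, 1.249, -0.0]
contact_force: [-3.2, -0.7, 1.9]
opening: 0.0594
```

```bash
python3 - <<'E'
from h import *
f=lambda a,k:cv2.resize(a,None,fx=k,fy=k,interpolation=cv2.INTER_CUBIC)
t=get_image('top')[:,:,::-1]; s=get_image('scene')[:,:,::-1]
cv2.imwrite('pics/c9.png',np.hstack([f(t[140:240,150:270],4)[:400,:400],f(s[150:250,310:410],4)]))
E
python3 go.py .530 .190 .03 46.8
```

```text
t 8.25 pos [0.5298 0.1899 0.03  ] yaw 46.85 tilt [ 0.0001 -0.    ] q [ 0.21  0.12  1.9  -0.    1.12 -0.61] F [-3.2 -1.1  3. ] op 0.059
shift tool [0.0002 0.0001 0.    ] az 0.05
```

View pics/c9.png

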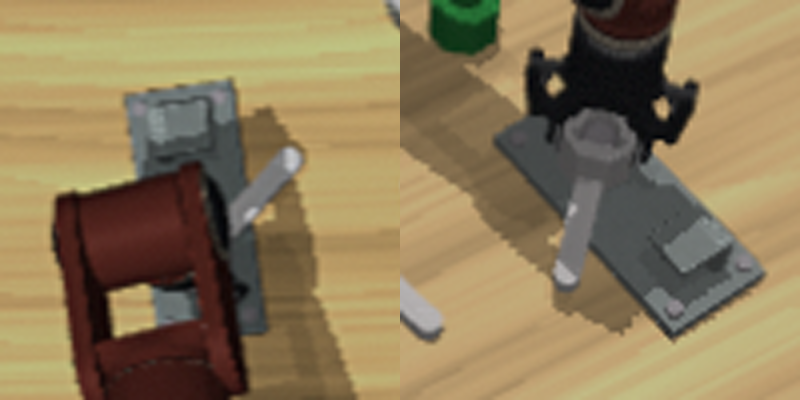

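Emit:
jog_arm([
  [[0,0,-3],[0,0,0],0.05],
  [[0,0,-6],[0,0,0],0.05],
  [[0,0,-9],[0,0,0],0.05],
  [[0,0,-12],[0,0,0],0.05],
  [[0,0,-15],[0,0,0],0.05],
  [[0,0,-18],[0,0,0],0.05],
  [[0,0,-20],[0,0,0],0.05],
  [[0,0,-20],[0,0,0],0.05],
])

```text
t: 8.92
tool_pos: [0.5298, 0.1901, 0.03]
tool_rot: [-2.622, -1.73, -0.001]
contact_force: [-4.2, -0.1, 3.3]
opening: 0.0593
```

```bash
python3 go.py .530 .190 .03 96.9; python3 -c "
from h import *
print(ctrl.get_obs()['wrist_torque'])"
```

```text
t 8.92 pos [0.5298 0.1901 0.03  ] yaw 66.85 tilt [0.0002 0.0005] q [ 0.21  0.12  1.9   0.    1.12 -0.95] F [-4.2 -0.1  3.3] op 0.0593
shift tool [-0.      0.0002 -0.    ] az -30.05
[-0.05049901  0.71215938 -0.11348578]
```

Emit:
jog_arm([
  [[0,0,-3],[0,0,0],0.05],
  [[0,0,-6],[0,0,0],0.05],
  [[0,0,-9],[0,0,0],0.05],
  [[0,0,-12],[0,0,0],0.05],
  [[0,0,-15],[0,0,0],0.05],
  [[0,0,-18],[0,0,0],0.05],
  [[0,0,-21],[0,0,0],0.05],
  [[0,0,-24],[0,0,0],0.05],
  [[0,0,-26],[0,0,0],0.05],
  [[0,0,-26],[0,0,0],0.05],
])

```text
t: 9.75
tool_pos: [0.5297, 0.1897, 0.03]
tool_rot: [2.166, 2.276, -0.001]
contact_force: [-5.2, -1.4, 4.7]
opening: 0.0591
```

```bash
python3 go.py .530 .190 .03 96.9; python3 - <<'E'
from h import *
print(ctrl.get_obs()['wrist_torque'])
f=lambda a,k:cv2.resize(a,None,fx=k,fy=k,interpolation=cv2.INTER_CUBIC)
t=get_image('top')[:,:,::-1]; s=get_image('scene')[:,:,::-1]
cv2.imwrite('pics/c10.png',np.hstack([f(t[140:240,150:270],4)[:400,:400],f(s[150:250,310:410],4)]))
E
```

```text
t 9.75 pos [0.5297 0.1897 0.03  ] yaw 92.84 tilt [-0.0001 -0.0005] q [ 0.21  0.12  1.9  -0.    1.12 -1.41] F [-5.2 -1.4  4.7] op 0.0591
shift tool [ 0.0003  0.0003 -0.    ] az -4.06
[-0.33821516  0.72782116 -0.09450401]
```

View pics/c10.png

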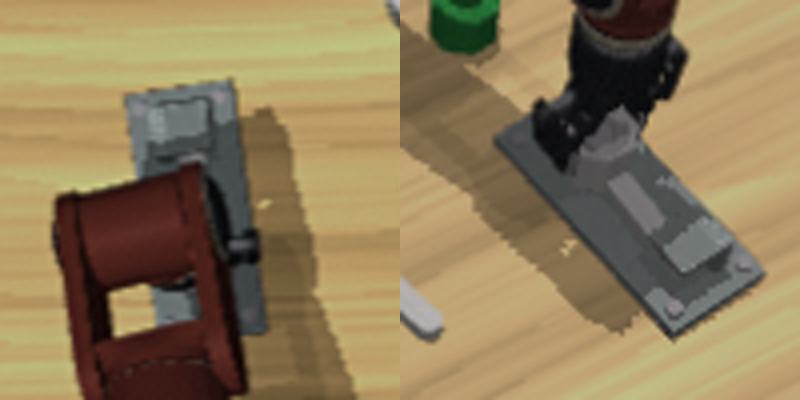

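Emit:
jog_arm([
  [[0,0,-1],[0,0,0],0.05],
  [[0,0,-2],[0,0,0],0.05],
  [[0,0,-2.5],[0,0,0],0.05],
  [[0,0,-3],[0,0,0],0.05],
  [[0,0,-3],[0,0,0],0.05],
])

```text
t: 10.27
tool_pos: [0.5298, 0.1896, 0.03]
tool_rot: [2.107, 2.33, -0.001]
contact_force: [-4.6, -1.6, 4.9]
opening: 0.0593
```

```bash
cat > st.py <<'E'
from h import *
o=ctrl.get_obs(); Rm=R.from_rotvec(o['tool_rot']).as_matrix()
print(round(o['t'],2),o['tool_pos'].round(4),round(np.degrees(np.arctan2(Rm[1,0],Rm[0,0])),2),o['contact_force'].round(1),o['wrist_torque'].round(2),o['effort'].round(2),o['opening'].round(4))
E
python3 st.py
```

```text
Traceback (most recent call last):
  File "st.py", line 3, in <module>
    print(round(o['t'],2),o['tool_pos'].round(4),round(np.degrees(np.arctan2(Rm[1,0],Rm[0,0])),2),o['contact_force'].round(1),o['wrist_torque'].round(2),o['effort'].round(2),o['opening'].round(4))
                                                                                                                                                                              ^^^^^^^^^^^^^^^^^^
AttributeError: 'float' object has no attribute 'round'
```

```bash
sed -i "s/o\['opening'\].round(4)/round(o['opening'],4)/" st.py; python3 st.py
```

```text
10.27 [0.5298 0.1896 0.03  ] 95.77 [-4.6 -1.6  4.9] [-0.37  0.75 -0.19] [  0.27 -34.71 -31.96   0.17  -1.37  -0.26] 0.0593
```

Emit:
jog_arm([
  [[0,0,-0.5],[0,0,0],0.05],
  [[0,0,-1],[0,0,0],0.05],
  [[0,0,-1.5],[0,0,0],0.05],
  [[0,0,-1.5],[0,0,0],0.05],
])

```text
t: 10.6
tool_pos: [0.5298, 0.1896, 0.03]
tool_rot: [2.076, 2.358, -0.001]
contact_force: [-5.1, -1.3, 4.7]
opening: 0.0592
```

```bash
python3 st.py
```

```text
10.6 [0.5298 0.1896 0.03  ] 97.27 [-5.1 -1.3  4.7] [-0.37  0.71 -0.22] [  0.29 -34.72 -31.95   0.18  -1.35  -0.25] 0.0592
```

Emit:
jog_arm([
  [[0,0,-0.5],[0,0,0],0.05],
  [[0,0,-1],[0,0,0],0.05],
  [[0,0,-1],[0,0,0],0.05],
])

```text
t: 10.85
tool_pos: [0.53, 0.1889, 0.03]
tool_rot: [2.058, 2.373, -0.002]
contact_force: [-3.4, -5.1, 5.6]
opening: 0.0591
```

```bash
python3 st.py; python3 - <<'E'
from h import *
f=lambda a,k:cv2.resize(a,None,fx=k,fy=k,interpolation=cv2.INTER_CUBIC)
t=get_image('top')[:,:,::-1]; s=get_image('scene')[:,:,::-1]
cv2.imwrite('pics/c11.png',np.hstack([f(t[155:215,170:230],6.5),f(s[165:235,330:400],5.572)]))
E
```

```text
10.85 [0.53   0.1889 0.03  ] 98.13 [-3.4 -5.1  5.6] [-0.77  0.66 -0.87] [  2.88 -34.66 -31.98   0.53  -1.39  -0.94] 0.0591
```

View pics/c11.png

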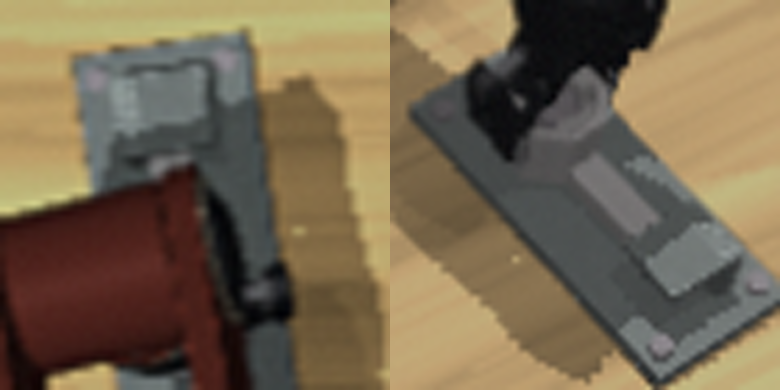

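Emit:
jog_arm([
  [[0,0,-0.4],[0,0,0],0.05],
  [[0,0,-0.4],[0,0,0],0.05],
  [[0,0,-0.4],[0,0,0],0.05],
])

```text
t: 11.2
tool_pos: [0.53, 0.1888, 0.03]
tool_rot: [2.054, 2.377, -0.001]
contact_force: [-4.1, -5.3, 5.7]
opening: 0.059
```

```bash
python3 st.py
```

```text
11.2 [0.53   0.1888 0.03  ] 98.33 [-4.1 -5.3  5.7] [-0.92  0.59 -1.95] [  3.87 -34.6  -32.     0.26  -1.42  -1.94] 0.059
```

Emit:
jog_arm([
  [[0,0,-0.1],[0,0,0],0.062],
  [[0,0,-0.1],[0,0,0],0.07],
  [[0,0,-0.1],[0,0,0],0.085],
  [[0,0,-0.1],[0,0,0],0.085],
  [[0,0,-0.1],[0,0,0],0.085],
  [[0,0,-0.1],[0,0,0],0.085],
  [[0,0,-0.1],[0,0,0],0.085],
  [[0,0,-0.1],[0,0,0],0.085],
])

```text
t: 11.87
tool_pos: [0.5297, 0.19, 0.0293]
tool_rot: [2.043, 2.386, 0.0]
contact_force: [-0.2, -0.3, -0.4]
opening: 0.0849
```

```bash
python3 st.py
```

```text
11.87 [0.5297 0.19   0.0293] 98.86 [-0.2 -0.3 -0.4] [-0.03  0.02  0.02] [ 1.000e-02 -3.666e+01 -3.140e+01  0.000e+00 -0.000e+00 -0.000e+00] 0.0849
```

Released with no contact. Retreat straight up, then clear of the view.

Emit:
jog_arm([
  [[0,0,0],[0,0,-0.01],0.085],
  [[0,0,0],[0,0,-0.025],0.085],
  [[0,0,0],[0,0,-0.05],0.085],
  [[0,0,0],[0,0,-0.085],0.085],
  [[0,0,0],[0,0,-0.125],0.085],
  [[0,0,0],[0,0,-0.165],0.085],
  [[0,0,0],[-0.04,0.0,-0.18],0.085],
  [[0,0,0],[-0.08,0,-0.18],0.085],
  [[0,0,0],[-0.12,0,-0.18],0.085],
  [[0,0,0],[-0.16,0,-0.18],0.085],
  [[0,0,0],[-0.2,0,-0.18],0.085],
  [[0,0,0],[-0.2,0,-0.18],0.085],
])

```text
t: 12.87
tool_pos: [0.5611, -0.0137, 0.2105]
tool_rot: [2.049, 2.377, -0.002]
contact_force: [0.9, 0.4, 0.3]
opening: 0.085
```

Emit:
jog_arm([
  [[0,0,0],[-0.04,0,0],0.085],
  [[0,0,0],[-0.08,0,0],0.085],
  [[0,0,0],[-0.12,0,0],0.085],
  [[0,0,0],[-0.12,0,0],0.085],
  [[0,0,0],[-0.12,0,0],0.085],
])

```text
t: 13.28
tool_pos: [0.5789, -0.1277, 0.2098]
tool_rot: [2.047, 2.383, 0.001]
contact_force: [-0.8, 0.6, -0.5]
opening: 0.085
```

```bash
python3 st.py; python3 - <<'E'
from arm import *
f=lambda a,k:cv2.resize(a,None,fx=k,fy=k,interpolation=cv2.INTER_CUBIC)
t=get_image('top')[:,:,::-1].copy(); s=get_image('scene')[:,:,::-1].copy()
cv2.imwrite('pics/top3.png',t);cv2.imwrite('pics/scene3.png',s)
cv2.imwrite('pics/c12.png',np.hstack([f(t[155:235,165:235],5.57)[:390,:390],f(s[165:235,330:400],5.572)]))
meas({'top':t},.020,6.9,.5295,.1899+.0022,'pics/a3.png')
meas({'scene':s},.020,6.9,.5295,.1899-.0024,'pics/a4.png')
E
```

```text
13.28 [ 0.5789 -0.1277  0.2098] 98.66 [-0.8  0.6 -0.5] [ 0.06  0.03 -0.06] [ -1.57 -35.82 -37.09  -0.15  -0.07  -0.05] 0.085
```

View pics/c12.png

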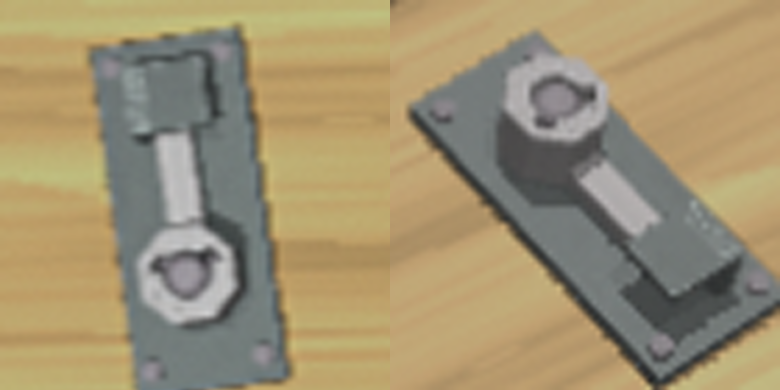

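View pics/a3.png

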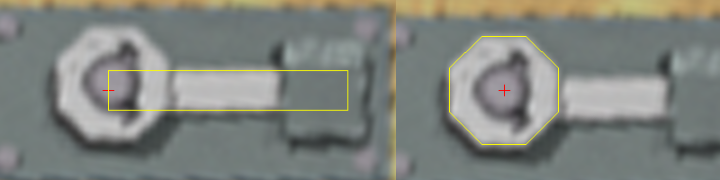

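View pics/a4.png

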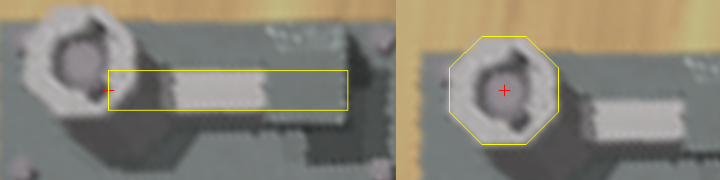

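View pics/top3.png

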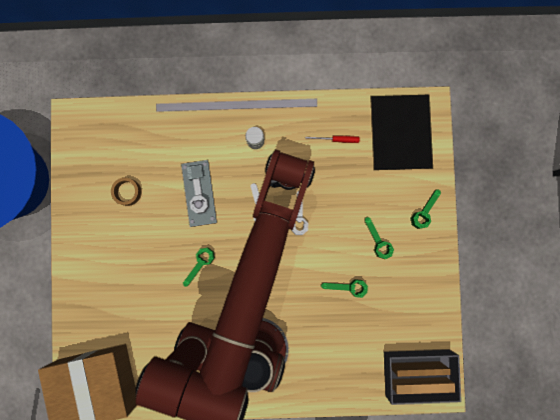

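```bash
python3 - <<'E'
from h import *
for n,b in(('top',.0022),('scene',-.0024)):
    img=cv2.imread(f'pics/{n}3.png'); c,s=np.cos(np.radians(6.9)),np.sin(np.radians(6.9)); res=.00025
    u=np.arange(.04,.09,res); v=np.arange(.025,-.025,-res); U,V=np.meshgrid(u,v)
    p=proj(n,np.c_[(.5295+U*c-V*s).ravel(),(.1899+b+U*s+V*c).ravel(),np.full(U.size,.034)]).astype(np.float32)
    a=cv2.remap(img,p[:,0].reshape(U.shape),p[:,1].reshape(U.shape),cv2.INTER_CUBIC).astype(float).mean(2)
    m=a>(np.percentile(a,95)+np.median(a[:20]))/2; P=[]
    for k in range(m.shape[1]):
        y=np.flatnonzero(m[:,k])
        if 60<len(y)<110: P.append((u[k],v[y].mean(),v[y].max(),v[y].min()))
    P=np.array(P); q=P[(P[:,0]>.046)&(P[:,0]<.084)]
    for j in(1,2,3): print(n,len(q),'yaw rel stand',np.degrees(np.arctan(np.polyfit(q[:,0],q[:,j],1)[0])).round(2),q[:,j].mean().round(4))
E
```

```text
top 152 yaw rel stand 0.92 0.0006
top 152 yaw rel stand 1.05 0.0111
top 152 yaw rel stand 0.8 -0.0099
scene 152 yaw rel stand 0.16 0.0003
scene 152 yaw rel stand -0.26 0.0109
scene 152 yaw rel stand 0.58 -0.0104
```

```bash
python3 -c "
from station import job
print(job.finish_job())"
```

```text
the job is handed in; nothing more can be done
None
```

I picked lever_b, the rightmost of the three grey levers in the top view at pixel (337, 219). Its keyways sit 120° apart, 60° to either side of the arm. I put it on the shaft with its keys engaged, turned it with the shaft to the stop wall and let go. The job was handed in at about 13.4 s of the 54 s.

**Fit:** the lever slid over the shaft and keys without resistance. It stopped at the height that puts its underside on the shoulder, where the upward force first appeared.

**Turn:** it moved freely to about 97.3° tool yaw. After that the torque rose from about 0.2 to 1.95 N m, which I took as the arm meeting the stop wall.

**After release:**
- In both camera views the boss matches the seated outline and the arm lies under the roof. It reads within 1° of the stand's x axis: 0.9° in the top view and 0.2° in the scene view.
- The force on the tool is near zero, and the gripper is about 0.3 m away.
- In the last top view the can, tape roll, screwdriver and green levers look unmoved. The robot arm hides most of the other two grey levers there. I did not move them.

**Disagreement:** the two cameras differed by about 5 mm in y throughout. I used their average, and the lever went onto the shaft without contact there.

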